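Tighten the parrot mirror's retaining ring with a two-pin spanner

ROBOT

A 6-joint arm with a two-finger parallel gripper is mounted at the origin on the work surface. World frame = base frame: x ahead of the robot, y to its left, z up, the work surface at z = 0. Lengths are in m, angles in rad, forces in N, time in s.
With the tool pointing down it reaches from about 0.35 to 0.85 m from the base axis. Payload 8.1 kg.
Tool frame: the origin (TCP) lies between the finger pads; the fingertips stand 19 mm ahead of it and the grasp point (between the pads) is the TCP; z points along the fingers, y is the line along which they close (so a half turn about z gives the same grasp; the last joint's range is limited). The gripper opens to 85 mm and grips with 20 to 120 N. Pads are 22 mm wide; open, the fingers measure 114 mm over their backs; the gripper's body (76 mm by 85 mm) begins 54 mm behind the grasp point. The pads swing forward as they close: fully open they stand 13 mm farther back than shut.
Start: joints at [1.114, 0.13, 1.488, -0, 1.523, -0.085], TCP at [0.218, 0.559, 0.25] pointing down, gripper open.
Joint ranges: [-2.96, 2.96], [-0.89, 2.26], [0.02, 2.5], [-1.34, 4.48], [0, 2.73], [-2.66, 2.66]. Speed limits (rad/s): [2.39, 2.39, 2.79, 3.14, 3.14, 3.14].

INTERFACE

Orientations are given as a rotation vector (axis times angle).
In Python, from plant import sensors, capture, ticket, finder gives the robot as it stands.
- The arm moves only by the tool jog_arm, never from a script. Its argument "commands" is a list that holds one entry, the list of rows, each a list of 5 numbers: the shift along the world's x, y, z in units of 25 mm (1.0 is 25 mm), then the turn about the world's z in units of 5 degrees (1.0 is 5 degrees), then the closure, from -1 (fully open) to 1 (shut). A call has 1 to 12 rows; each row is the pose to reach, as a shift and turn from the pose commanded when the call began; what a row does not reach only later rows make up. A row lasts 1/10 s, in which the tool goes at most 50 mm and 8.59 degrees, less where a joint would pass 70% of its speed; a pose out of reach is approached as far as the arm can. A call with a gripper value outside its range is refused whole. The fingers move at their own pace and stop on an object; the grip force is fixed at half the most. Time passes only in rows, so rows that repeat a pose let the fingers close. It gives the time, the measured TCP pose, the force, the opening and the grip force at its end, in the units of the state.
- sensors.get_obs(): the state, without advancing time (a new reading comes with each control period).
- capture(name): name is "scene" or "top" or "wrist"; returns a dict with "color" (400x640x3 uint8, red, green, blue), "fx", "fy", "cx", "cy" (pixels), "camera_from_world" (4x4, takes a point from world to camera coordinates). Camera axes: x right, y down, z forward; pixel columns grow to the right and rows downward; lengths in m; the calibration is good to about 2 mm. A picture is of the moment at which its call begins. There is no depth.
- ticket.hand_in(): hands the job in; it is judged then, once.
Trained networks look in a picture, given as the dict that the camera call returned (one of the last four; its "shot" number tells which), for a name from the list of things; names that differ only in an ending like _2 or _b are one class to them, and where a whole thing is asked for, a point or a joint stands for the part that bears it (a point fixed in the world has none). Each returns a list of dicts, best first, with "score" (0 to 1); they miss things now and then, are a little off and sometimes report something else, mostly with a low value. They report only what shows in the picture. A call takes as long as a camera call. They do not tell look-alikes from the thing itself.
- finder.find_in(picture, query): "centre" ([column, row] in pixels, amid what is visible of it).
- finder.cut_out(picture, query): "pixels" (400x640 bool, what is visible of it) and "centre" ([column, row] in pixels, amid what is visible of it).
The state is a dict: "clock": time; "joints": joint angles; "dq": joint speeds; "joint_efforts": joint torques, N m; "tool_pos": TCP position; "ee_rot": TCP orientation; "wrist_force": force on the tool from outside, world axes, zero at the start; "wrist_torque": the same for the moment, N m; "opening": finger opening in m; "grip_force": force on a finger pad.
Only numpy, scipy, OpenCV 4.12 (cv2) and the standard library are available. Lean on these libraries where they do the work, as an engineer would, in place of code of your own. Each camera call takes 0.05 s, during which the arm holds its last target. There are 200 camera calls.

TASK

The mirror on top of the blue parrot puzzle toy is loose. Take the red-handled two-pin spanner from its pine rest, seat both pins fully in the two holes of the mirror's retaining ring without leaning on it, and turn the ring clockwise with the spanner until it is snug on the mirror, about 0.5 N m on the spanner and not much more, because the acrylic crazes near 1 N m. Then lift the spanner straight out and stand it back in the slot of its rest, keeping fingers off the ring and spanner off the mirror, and leaving the steel dish, its yellow ball and the pine cylinder where they are.

Things in the scene. Friction and masses are not known exactly. Their poses are not given: they have to be found in the camera images.
- toy: Blue plastic puzzle-drawer box, 140 x 140 mm, 50 mm high, fixed to the counter; yellow drawer front with red knob on its +x side, steel fixing tabs on its +y and -y sides. A raised blue collar on top (outer 104 mm, inner 88 mm across, its top 59 mm above the counter) holds the ring. Origin: centre of the underside; z up.
- ring: Grey metal quarter-turn retaining ring in the collar: outer 86 mm, opening 48 mm across, 8 mm thick, a few mm proud of the collar. Two round through holes, 7.5 mm across with 1 mm chamfers, centred 33 mm from the axis at +y and -y of this frame. Origin: on the axis at the ring's underside; z up. Clockwise from above tightens it: cams beneath press on the mirror, the ring itself does not sink.
- ring_face (a point): Centre of the ring's top face, 8 mm above ring's origin. How the ring turns: 0.1 to 0.25 N m while loose; after 0.2 to 1.2 rad, unknown beforehand, it bears on the mirror and the torque climbs by 4 to 10 N m per rad. Snug is about 0.5 N m; 1 N m crazes the acrylic. It stays tight by itself; the pins have 0.02 rad of play either way, so turn back 0.02 to 0.04 rad to unload them.
- mirror: Round acrylic mirror disc, 87 mm across and 4 mm thick, lying under the ring on a rubber gasket and seen through the ring's opening. Origin: centre of its underside; z up. Its pose does not tell when the ring will bear on it.
- spanner: Two-pin face spanner, 150 to 250 g, upright in its rest. Steel foot bar 22 (x) x 82 (y) x 8 (z) mm; below it two steel pins, 6 mm across, 6.5 mm long, at y = +33 and -33 mm; stem 12 mm thick; red T-handle with flat sides, 14 (x) x 62 (y) x 24 (z) mm, 52 to 76 mm above the foot bar's underside. Origin: centre of that underside; z up. A half turn about z changes nothing.
- spanner_foot (a point): The spanner's origin: centre of the foot bar's underside. Seated in the ring, it lies on ring_face.
- spanner_grip (a point): Centre of the red T-handle, 64 mm above the foot bar's underside; grip it across its 14 mm width (along the spanner's x).
- rest: Pine rest block, fixed, 60 (x) x 110 (y) x 30 (z) mm, with a slot in its top 12 mm wide (x), 80 mm long (y) and 12 mm deep: the pins hang in the slot and the foot bar lies on the block. Origin: centre of the underside.
- rest_slot (a point): Centre of the slot's mouth, on the rest's top face, 30 mm above the counter; same axes as the rest.
- dish: Loose steel dish, 110 mm across, 35 mm high. Origin: centre of the underside. Leave alone.
- ball_center (a point): Centre of the yellow hard-plastic ball, 38 mm across, that lies in the steel dish. Leave alone.
- pine: Loose upright pine cylinder, 38 mm across, 75 mm high. Origin: centre of the underside. Leave alone.
Things that resemble listed ones, but are neither listed nor needed, are in the scene too. Leave any purple look-alike of the spanner alone.

How it is judged:
On the way, in this order (a step that is already met when the one before it is completed fails the run):
1. both pins of the spanner are fully in the ring's holes, the foot bar within 3 mm of the ring's face, while the ring is still loose (distance between spanner_foot and ring_face below 0.003 m and angle between the z axis of spanner and the z axis of ring, either way round below 0.06 rad and contact force between ring and mirror below 2 N), for 0.2 s.
2. with both pins still in the holes, the ring grips the mirror with more than 11 N (about 0.4 N m on the spanner) (distance between spanner_foot and ring_face below 0.0035 m and contact force between ring and mirror above 11 N), for 0.2 s.
At the end, for the whole second after the job is handed in: The ring grips the mirror with more than 9 N (about 0.4 N m of tightening) and the spanner, let go and at rest, stands upright in its rest: both pins in the slot, foot bar within 3 mm of the block's top, within 8 mm of the slot's centre, tilted less than 0.06 rad (contact force between ring and mirror above 9 N and horizontal distance between spanner_foot and rest_slot below 0.008 m and z of spanner_foot in the frame of rest_slot below 0.003 m and angle between spanner's own z axis and vertical below 0.06 rad and linear speed of spanner below 0.02 m/s); the robot touches nothing.
It fails at once if the ring is overtightened: it presses on the acrylic mirror with more than 60 N (about 1 N m) (contact force between ring and mirror above 60 N).
It fails at once if the spanner is leaned or forced on the ring with more than 45 N (contact force between spanner and ring above 45 N).
It fails at once if the spanner touches the mirror (contact force between spanner and mirror above 1 N).
It fails at once if the fingers touch the ring (contact force between the fingers and ring above 2 N).
It fails at once if the dish, the ball or the pine cylinder is moved by more than 30 mm (distance of any of dish, ball_center, pine from where it was at the start of the episode above 0.03 m).
It also fails if it takes over 59 s, if anything falls off the work surface, if the arm or the gripper's body presses on something with over 40 N, if the wrist force passes 120 N, or if a joint passes its speed limit or range.

## Working session

There is one attempt and no reset: what is moved stays moved. The work goes in short steps, Python scripts to look and compute and a tool call to move; the robot and the scene stay as the last step left them, time stands still between calls to the robot, and variables do not carry over. Pictures are saved under pics/ and viewed, at most 13 in all, crops included, and the job is handed in when it is done.

Besides the shell and the picture viewer there is one more tool, called after "Emit:" in YAML: its name, and indented under it one key for each argument. jog_arm: Moves the arm, as the interface text tells. Its arguments: {"type":"object","properties":{"commands":{"type":"array"}},"required":["commands"]}

```bash
mkdir -p pics; ls
cat > h.py <<'E'
import numpy as np, cv2
from plant import sensors, capture, ticket, finder
def save(p,n,box=None,s=1):
    im=p["color"][:,:,::-1]
    if box: im=im[box[1]:box[3],box[0]:box[2]]
    cv2.imwrite("pics/"+n,cv2.resize(im,None,fx=s,fy=s,interpolation=cv2.INTER_CUBIC))
def ray(p,uv,z):
    T=np.array(p["camera_from_world"]);R=T[:3,:3];c=-R.T@T[:3,3]
    d=R.T@np.array([(uv[0]-p["cx"])/p["fx"],(uv[1]-p["cy"])/p["fy"],1])
    return c+d*(z-c[2])/d[2]
def proj(p,X):
    T=np.array(p["camera_from_world"]);q=T[:3,:3]@np.array(X)+T[:3,3]
    return np.array([p["fx"]*q[0]/q[2]+p["cx"],p["fy"]*q[1]/q[2]+p["cy"]])
E
python3 - <<'E'
from h import *
o=sensors.get_obs();print({k:np.round(v,3) for k,v in o.items()})
for c in ["top","scene"]:
    p=capture(c);save(p,c+"0.png",s=1.25)
    T=np.array(p["camera_from_world"]);print(c,p["fx"],-T[:3,:3].T@T[:3,3])
    for q,z in [("spanner",.08),("ring",.06),("rest",.03),("spanner_grip",.094),("toy",.05),("dish",.0),("pine",.07)]:
        for r in finder.find_in(p,q)[:3]: print(q,round(r["score"],2),np.round(r["centre"]),ray(p,r["centre"],z).round(3))
E
```

```text
pics
{'clock': np.float64(0.0), 'joints': array([ 1.114,  0.131,  1.489, -0.   ,  1.523, -0.085]), 'dq': array([-0.001,  0.   , -0.002,  0.001, -0.001, -0.002]), 'joint_efforts': array([-0.0000e+00, -5.6940e+01, -5.0055e+01, -0.0000e+00,  1.5000e-02,
       -0.0000e+00]), 'tool_pos': array([0.218, 0.559, 0.249]), 'ee_rot': array([-5.810e-01, -3.087e+00,  3.000e-03]), 'wrist_force': array([ 0.072, -0.22 ,  0.529]), 'wrist_torque': array([ 0.008, -0.009,  0.009]), 'grip_force': np.float64(0.0), 'opening': np.float64(0.085)}
top 430.55881804145145 [0.33561675 0.07138502 0.95481479]
spanner 0.78 [241. 296.] [0.307 0.25  0.08 ]
spanner 0.77 [178. 231.] [0.439 0.381 0.08 ]
spanner 0.76 [241. 231.] [0.437 0.254 0.08 ]
ring 0.56 [392. 167.] [ 0.573 -0.062  0.06 ]
ring 0.56 [487. 216.] [ 0.464 -0.258  0.06 ]
rest 0.85 [252. 237.] [0.431 0.24  0.03 ]
rest 0.7 [391. 163.] [ 0.591 -0.066  0.03 ]
spanner_grip 0.9 [239. 296.] [0.308 0.251 0.094]
spanner_grip 0.61 [179. 236.] [0.426 0.375 0.094]
spanner_grip 0.55 [242. 228.] [0.441 0.25  0.094]
toy 0.91 [382. 180.] [ 0.547 -0.042  0.05 ]
dish 0.69 [490. 223.] [ 0.458 -0.286  0.   ]
pine 0.76 [260. 142.] [0.63  0.219 0.07 ]
scene 404.8480019236033 [ 0.90771955 -0.60063053  0.85080622]
spanner 0.73 [368. 148.] [0.458 0.345 0.08 ]
spanner 0.7 [315. 158.] [0.349 0.207 0.08 ]
spanner 0.52 [351. 166.] [0.461 0.236 0.08 ]
ring 0.88 [326. 242.] [ 0.55  -0.039  0.06 ]
rest 0.84 [345. 179.] [0.448 0.228 0.03 ]
spanner_grip 0.68 [369. 146.] [0.467 0.337 0.094]
spanner_grip 0.6 [350. 167.] [0.47  0.217 0.094]
toy 0.65 [324. 257.] [ 0.569 -0.076  0.05 ]
dish 0.76 [240. 286.] [ 0.424 -0.233  0.   ]
pine 0.68 [244. 290.] [ 0.478 -0.265  0.07 ]
pine 0.53 [402. 201.] [0.652 0.195 0.07 ]
```

View pics/top0.png

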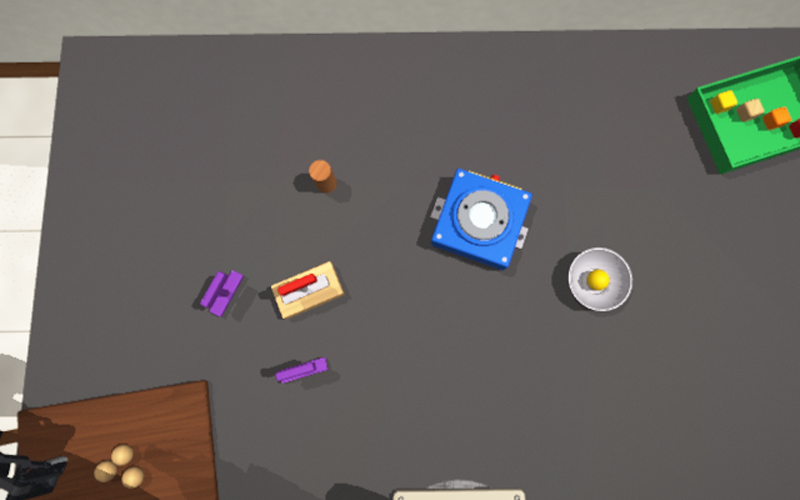

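View pics/scene0.png

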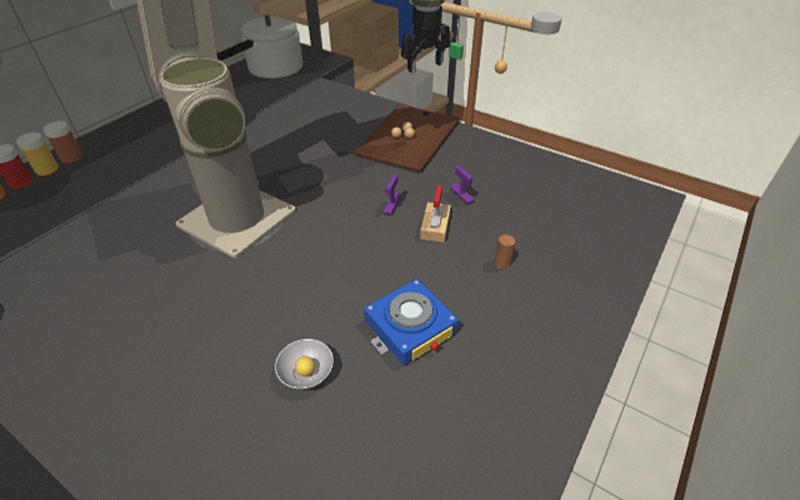

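Top view (in pixels of the enlarged picture): the red-handled spanner stands in the pine rest at (297,285). Two purple look-alikes are at (222,293) and (302,370). The ring is in the blue toy at (482,215), with holes at about (466,207) and (499,222). Only the (297,285) one has a red handle and stands in the rest, so that's the spanner. I'll confirm it with a crop and measure orientations.

```bash
cat >> h.py <<'E'
def redmask(p,lo=110):
    c=p["color"].astype(int);return ((c[...,0]>lo)&(c[...,1]<70)&(c[...,2]<70)).astype(np.uint8)
def yaw_of(p,pts,z):  # pts px Nx2 -> centre, long axis yaw by minAreaRect on the plane
    w=np.array([ray(p,u,z)[:2] for u in pts],np.float32)
    (c,(a,b),_)=r=cv2.minAreaRect(w);bx=cv2.boxPoints(r)
    e1,e2=bx[1]-bx[0],bx[2]-bx[1];e=e1 if np.linalg.norm(e1)>np.linalg.norm(e2) else e2
    return np.round(c,4),np.round(sorted((a,b)),4),round(float(np.degrees(np.arctan2(e[1],e[0]))%180),1)
E
python3 - <<'E'
from h import *
p=capture("top");save(p,"crop1.png",(180,190,300,310),5)
m=redmask(p);m[:,300:]=0;m[:190]=0;m[260:]=0
pts=np.argwhere(m)[:,::-1];print(len(pts),"handle",yaw_of(p,pts,.106))
R=finder.cut_out(p,"rest")[0];pts=np.argwhere(R["pixels"])[:,::-1];print("rest",R["centre"],yaw_of(p,pts,.03))
R=finder.cut_out(p,"toy")[0];pts=np.argwhere(R["pixels"])[:,::-1];print("toy",R["centre"],yaw_of(p,pts,.05))
a,b=[ray(p,np.array(u)/1.25,.062) for u in ((466,207),(499,222))];print(a,b,np.degrees(np.arctan2(*(a-b)[[1,0]])),np.linalg.norm(a-b))
o=sensors.get_obs();from scipy.spatial.transform import Rotation as Ro
print(Ro.from_rotvec(o["ee_rot"]).as_matrix().round(3), o["clock"])
E
```

```text
217 handle (array([0.4416, 0.2553]), array([0.015 , 0.0615]), 111.4)
rest [247.7, 233.7] (array([0.4402, 0.2531]), array([0.0658, 0.1131]), 112.4)
toy [382.2, 177.6] (array([ 0.563 , -0.0481]), array([0.1548, 0.1641]), 69.6)
[ 0.57644107 -0.02177772  0.062     ] [ 0.54932995 -0.0771503   0.062     ] 63.91303674865233 0.061653354606573355
[[-0.932  0.363  0.   ]
 [ 0.363  0.932  0.   ]
 [-0.     0.    -1.   ]] 0.95
```

View pics/crop1.png

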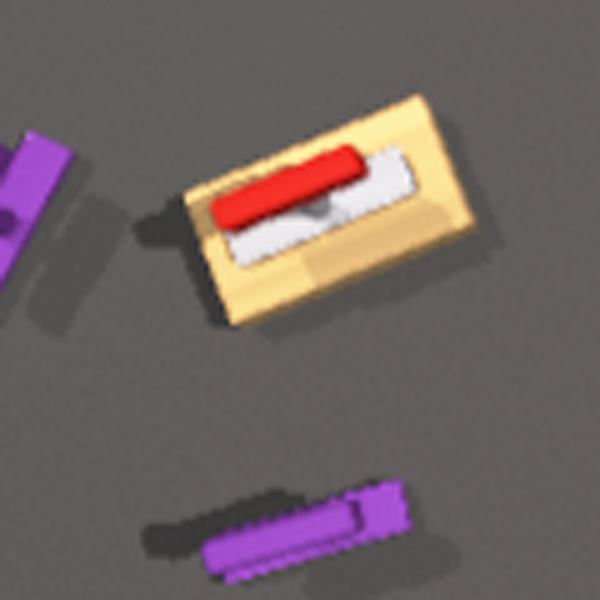

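The crop confirms it: red T-handle over a steel foot bar on the pine rest. Purple ones lie elsewhere. Moving above it.

Emit:
jog_arm:
  commands:
    - [[8.9, -12.2, 0, -9.3, -1], [8.9, -12.2, 0, -9.3, -1], [8.9, -12.2, 0, -9.3, -1], [8.9, -12.2, 0, -9.3, -1], [8.9, -12.2, 0, -9.3, -1], [8.9, -12.2, 0, -9.3, -1], [8.9, -12.2, 0, -9.3, -1], [8.9, -12.2, 0, -9.3, -1], [8.9, -12.2, 0, -9.3, -1], [8.9, -12.2, 0, -9.3, -1], [8.9, -12.2, 0, -9.3, -1]]

```text
clock: 2.05
tool_pos: [0.4399, 0.2548, 0.2503]
ee_rot: [-1.751, -2.608, -0.0]
wrist_force: [0.8, -0.4, -0.7]
opening: 0.0857
grip_force: 0.0
```

```bash
cat >> h.py <<'E'
from scipy.spatial.transform import Rotation as Ro
def st():
    o=sensors.get_obs();M=Ro.from_rotvec(o["ee_rot"]).as_matrix()
    print("t",round(float(o["clock"]),2),"tcp",np.round(o["tool_pos"],4),"yaw_y",round(float(np.degrees(np.arctan2(M[1,1],M[0,1]))),2),"tilt",np.round(M[:2,2],4),"F",np.round(o["wrist_force"],1),"M",np.round(o["wrist_torque"],3),"open",round(float(o["opening"]),4),"grip",o["grip_force"],"q",np.round(o["joints"],2))
    return o
E
python3 - <<'E'
from h import *
st()
p=capture("wrist");save(p,"w1.png")
T=np.array(p["camera_from_world"]);print(-T[:3,:3].T@T[:3,3],p["fx"])
m=redmask(p);n,l,s,_=cv2.connectedComponentsWithStats(m);k=1+s[1:,4].argmax()
pts=np.argwhere(l==k)[:,::-1];print(len(pts),pts.min(0),pts.max(0),yaw_of(p,pts,.106))
for r in finder.cut_out(p,"rest")[:1]:
    pts=np.argwhere(r["pixels"])[:,::-1];print("rest",r["centre"],yaw_of(p,pts,.03))
E
```

```text
t 2.05 tcp [0.4399 0.2548 0.2503] yaw_y 22.24 tilt [-0.0003  0.0004] F [ 0.8 -0.4 -0.7] M [0.032 0.067 0.036] open 0.0857 grip 0.0 q [ 0.42 -0.12  1.74  0.    1.52  0.04]
[0.41174598 0.32330844 0.37252591] 310.37016050268574
282 [319 152] [332 219] (array([0.4425, 0.2604]), array([0.0114, 0.0614]), 112.9)
rest [315.3, 163.2] (array([0.443 , 0.2566]), array([0.0598, 0.1111]), 112.6)
```

View pics/w1.png

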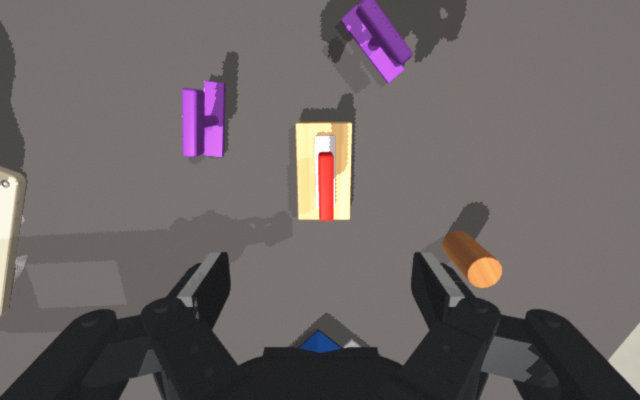

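Wrist view: red handle at (326,185) centred between the fingers, with rest at (323,170) and the purple ones well clear at (205,120) and (378,40). Descend and grip.

Emit:
jog_arm:
  commands:
    - [[0.06, 0.08, -2, 0.06, -1], [0.06, 0.08, -4, 0.06, -1], [0.06, 0.08, -5.5, 0.06, -1], [0.06, 0.08, -6.25, 0.06, -1], [0.06, 0.08, -6.25, 0.06, -1], [0.06, 0.08, -6.25, 0.06, 1], [0.06, 0.08, -6.25, 0.06, 1], [0.06, 0.08, -6.25, 0.06, 1], [0.06, 0.08, -6.25, 0.06, 1], [0.06, 0.08, -6.25, 0.06, 1], [0.06, 0.08, -6.25, 0.06, 1], [0.06, 0.08, -6.25, 0.06, 1]]

```text
clock: 3.35
tool_pos: [0.4428, 0.2563, 0.095]
ee_rot: [1.745, 2.611, 0.003]
wrist_force: [0.7, 0.8, 5.3]
opening: 0.013
grip_force: 59.8
```

Run:
```python
from h import *
st()
p=capture("wrist");save(p,"w2.png")
p=capture("top")
m=redmask(p);m[:,300:]=0;m[:190]=0;m[260:]=0
pts=np.argwhere(m)[:,::-1];print(len(pts))
```

```text
t 3.35 tcp [0.4428 0.2563 0.095 ] yaw_y 22.49 tilt [0.0018 0.0009] F [0.7 0.8 5.3] M [ 0.091 -0.194 -0.015] open 0.013 grip 59.786295890808105 q [0.42 0.02 1.89 0.   1.22 0.03]
2
```

Emit:
jog_arm:
  commands:
    - [[0, 0, 0.5, 0, 1], [0, 0, 2, 0, 1], [0, 0, 4, 0, 1], [0, 0, 5.6, 0, 1], [0, 0, 5.6, 0, 1], [0, 0, 5.6, 0, 1]]

```text
clock: 4.05
tool_pos: [0.4421, 0.2561, 0.235]
ee_rot: [1.745, 2.611, 0.002]
wrist_force: [0.7, 0.3, -3.7]
opening: 0.013
grip_force: 59.0
```

Run:
```python
from h import *
st()
w=capture("wrist");t=capture("top");s=capture("scene")
a=w["color"][:,:,::-1];b=cv2.resize(t["color"][130:220,330:440,::-1],None,fx=3.6,fy=3.6,interpolation=cv2.INTER_CUBIC)
c=cv2.resize(s["color"][215:285,285:375,::-1],None,fx=4.4,fy=4.4,interpolation=cv2.INTER_CUBIC)
print(b.shape,c.shape)
cv2.imwrite("pics/w3.png",a)
im=np.zeros((330,800,3),np.uint8);im[:b.shape[0],:b.shape[1]]=b;im[:c.shape[0],400:400+c.shape[1]]=c[:, :400]
cv2.imwrite("pics/ring1.png",im)
for n,p in (("top",t),("scene",s)):
    for z,q in ((.062,"ring"),(.05,"toy")):
        r=finder.cut_out(p,q)
        if r:
            pts=np.argwhere(r[0]["pixels"])[:,::-1];print(n,q,r[0]["score"],r[0]["centre"],yaw_of(p,pts,z))
```

```text
t 4.05 tcp [0.4421 0.2561 0.235 ] yaw_y 22.5 tilt [0.0013 0.0006] F [ 0.7  0.3 -3.7] M [-0.041 -0.016  0.055] open 0.013 grip 59.031962156295776 q [ 0.42 -0.11  1.75 -0.    1.49  0.03]
(324, 396, 3) (308, 396, 3)
top ring 0.84 [377.0, 179.3] (array([ 0.5623, -0.0485]), array([0.0835, 0.0835]), 89.2)
top toy 0.89 [379.8, 178.4] (array([ 0.5623, -0.0481]), array([0.1571, 0.1652]), 67.0)
scene ring 0.94 [327.9, 254.9] (array([ 0.5654, -0.0494]), array([0.0828, 0.0902]), 123.5)
scene toy 0.7 [326.6, 257.1] (array([ 0.5734, -0.0697]), array([0.1694, 0.1774]), 70.7)
```

View pics/w3.png

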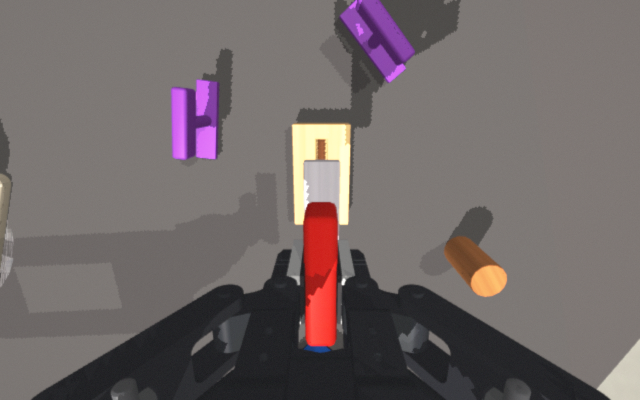

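View pics/ring1.png

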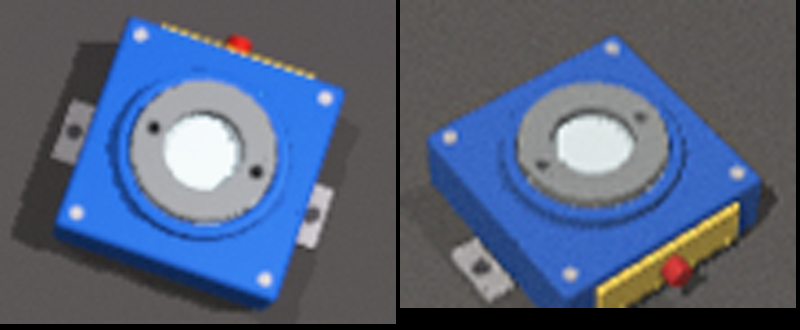

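Ring crops: the holes show at (153,128) and (257,171) in the top crop, and at (143,163) and (240,117) in the scene crop. The wrist view shows the spanner held upright over the slot. I'll refine the ring from these.

```bash
cat >> h.py <<'E'
def dark(p,uv,r=4):  # intensity-weighted centre of a dark spot near uv
    g=cv2.cvtColor(p["color"],cv2.COLOR_RGB2GRAY).astype(float);u,v=np.round(uv).astype(int)
    w=g[v-r:v+r+1,u-r:u+r+1];w=np.clip(np.median(w)-12-w,0,None);Y,X=np.mgrid[v-r:v+r+1,u-r:u+r+1]
    return np.array([(w*X).sum(),(w*Y).sum()])/w.sum()
def holes(p,uvs,z=.062,r=4):
    a,b=[ray(p,dark(p,u,r),z)[:2] for u in uvs];d=a-b
    print("centre",((a+b)/2).round(4),"sep",np.linalg.norm(d).round(4),"yaw",np.degrees(np.arctan2(d[1],d[0])).round(2))
E
python3 - <<'E'
from h import *
t=capture("top");s=capture("scene")
holes(t,[(330+153/3.6,130+128/3.6),(330+257/3.6,130+171/3.6)],r=3)
holes(s,[(285+240/4.4,215+117/4.4),(285+143/4.4,215+163/4.4)],r=3)
for p in (t,s):
    m=finder.cut_out(p,"ring")[0]["pixels"].astype(np.uint8)
    cn=max(cv2.findContours(m,cv2.RETR_EXTERNAL,cv2.CHAIN_APPROX_NONE)[0],key=len)[:,0]
    w=np.array([ray(p,u,.063)[:2] for u in cn],np.float32);print(cv2.fitEllipse(w*1000))
E
```

```text
centre [ 0.5636 -0.0507] sep 0.0661 yaw 64.84
centre [ 0.565  -0.0505] sep 0.0661 yaw 64.81
((562.2747192382812, -48.753257751464844), (82.89606475830078, 85.69425964355469), 10.524312973022461)
((565.0592041015625, -49.777923583984375), (84.51425170898438, 87.94574737548828), 24.919382095336914)
```

Emit:
jog_arm:
  commands:
    - [[3.2, -15.4, 0, -9.7, 1], [3.2, -15.4, 0, -9.7, 1], [3.2, -15.4, 0, -9.7, 1], [3.2, -15.4, 0, -9.7, 1], [3.2, -15.4, 0, -9.7, 1], [3.2, -15.4, 0, -9.7, 1], [3.2, -15.4, 0, -9.7, 1], [3.2, -15.4, 0, -9.7, 1], [3.2, -15.4, 0, -9.7, 1], [3.2, -15.4, 0, -9.7, 1], [3.2, -15.4, 0, -9.7, 1], [3.2, -15.4, 0, -9.7, 1]]

```text
clock: 5.8
tool_pos: [0.5219, -0.1278, 0.234]
ee_rot: [-2.663, -1.667, -0.0]
wrist_force: [-0.3, -0.9, -2.4]
opening: 0.013
grip_force: 59.4
```

Run:
```python
from h import *
st()
w=capture("wrist");save(w,"w4.png",s=1.25)
r=finder.cut_out(w,"ring");print([(x["score"],x["centre"]) for x in r])
if r:
    m=r[0]["pixels"].astype(np.uint8);cn=max(cv2.findContours(m,cv2.RETR_EXTERNAL,cv2.CHAIN_APPROX_NONE)[0],key=len)[:,0]
    print(cv2.fitEllipse(np.array([ray(w,u,.063)[:2] for u in cn],np.float32)*1000))
    np.savez("w4.npz",**{k:w[k] for k in w if k!="shot"})
```

```text
t 5.8 tcp [ 0.5219 -0.1278  0.234 ] yaw_y -25.91 tilt [-0.0001  0.0003] F [-0.3 -0.9 -2.4] M [-0.006 -0.033 -0.047] open 0.013 grip 59.4189977645874 q [-0.34 -0.03  1.68  0.    1.49  0.12]
[(0.69, [306.3, 67.3])]
((564.4710693359375, -49.72410583496094), (84.16006469726562, 84.80431365966797), 144.820068359375)
```

View pics/w4.png

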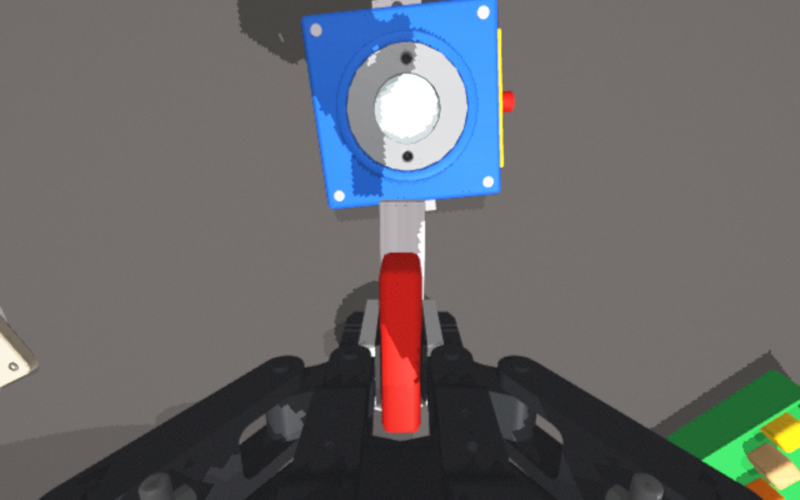

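The wrist view shows the ring at about (407,107), with holes at (406,58) and (407,156), nearly in line with the bar end at (402,203). Measure hole positions and bar end in this same camera.

Run:
```python
from h import *
o=st();w=capture("wrist")
holes(w,[(406/1.25,58/1.25),(407/1.25,156/1.25)],r=5)
y=np.radians(-25.91);v=np.array([-np.sin(y),np.cos(y),0]);x=np.array([np.cos(y),np.sin(y),0])
P=o["tool_pos"]
for a in (-11,0,11):
  for zz in (-.065,-.057): print(a,zz,proj(w,P+v*.041+x*a/1000+[0,0,zz]).round(1))
for a in (-7,7): print("handle top end",a,proj(w,P+v*.031+x*a/1000+[0,0,.012]).round(1))
save(w,"w5.png",(280,140,360,220),7)
```

```text
t 5.9 tcp [ 0.522  -0.1278  0.2341] yaw_y -25.9 tilt [0.0002 0.0001] F [ 0.5 -0.5 -1.9] M [ 0.015  0.043 -0.026] open 0.013 grip 59.41900849342346 q [-0.34 -0.03  1.68  0.    1.49  0.12]
centre [ 0.5644 -0.0496] sep 0.066 yaw 65.17
-11 -0.065 [302.7 160.8]
-11 -0.057 [302.  163.2]
0 -0.065 [320.8 160.8]
0 -0.057 [320.8 163.2]
11 -0.065 [338.9 160.8]
11 -0.057 [339.7 163.2]
handle top end -7 [302.7 222.2]
handle top end 7 [339.5 222.3]
```

View pics/w5.png

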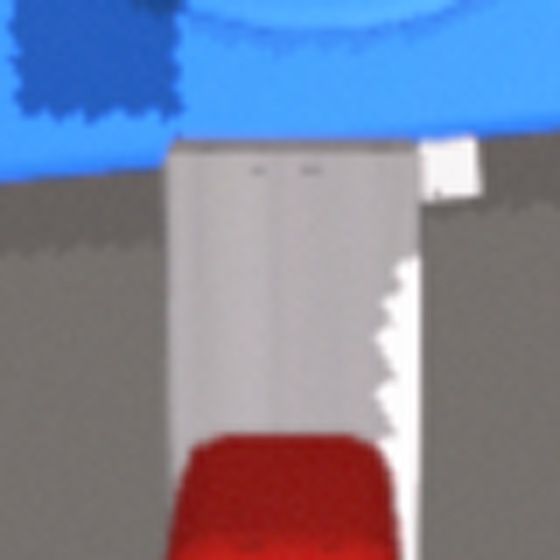

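Bar end matches prediction within about 1 mm. Same-camera ring centre is (0.5644,-0.0498), yaw 65°. Moving over the ring and hovering with the pins about 10 mm above.

Emit:
jog_arm:
  commands:
    - [[0.8, 1.5, 0, 0.18, 1], [1.66, 3.11, 0, 0.18, 1], [1.66, 3.11, -0.7, 0.18, 1], [1.66, 3.11, -1.8, 0.18, 1], [1.66, 3.11, -2.8, 0.18, 1], [1.66, 3.11, -3.5, 0.18, 1], [1.66, 3.11, -3.56, 0.18, 1], [1.66, 3.11, -3.56, 0.18, 1], [1.66, 3.11, -3.56, 0.18, 1]]

```text
clock: 6.85
tool_pos: [0.5644, -0.0512, 0.1467]
ee_rot: [2.649, 1.685, 0.003]
wrist_force: [-0.0, -0.3, -2.6]
opening: 0.0132
grip_force: 59.3
```

Run:
```python
from h import *
o=st();w=capture("wrist");s=capture("scene")
a=cv2.resize(w["color"][60:260,240:400,::-1],None,fx=2.5,fy=2.5,interpolation=cv2.INTER_CUBIC)
b=cv2.resize(s["color"][190:290,280:360,::-1],None,fx=5,fy=5,interpolation=cv2.INTER_CUBIC)
cv2.imwrite("pics/hov.png",np.hstack([a,b]))
P=o["tool_pos"];y=np.radians(-25);v=np.array([-np.sin(y),np.cos(y),0]);f=P+[.00095,.0004,-.065]
for k in (-1,1): print("pin tip",(proj(s,f+v*.033*k+[0,0,-.0065])),"hole",proj(s,[.5644,-.0498,.062]+v*.033*k))
```

```text
t 6.85 tcp [ 0.5644 -0.0512  0.1467] yaw_y -25.08 tilt [ 0.0023 -0.0004] F [-0.  -0.3 -2.6] M [ 0.017 -0.017  0.001] open 0.0132 grip 59.27456438541412 q [-0.18  0.11  1.7  -0.    1.33  0.26]
pin tip [316.81433849 248.9526216 ] hole [316.76029534 251.91726214]
pin tip [339.31785435 238.21510291] hole [339.04275685 241.21369664]
```

View pics/hov.png

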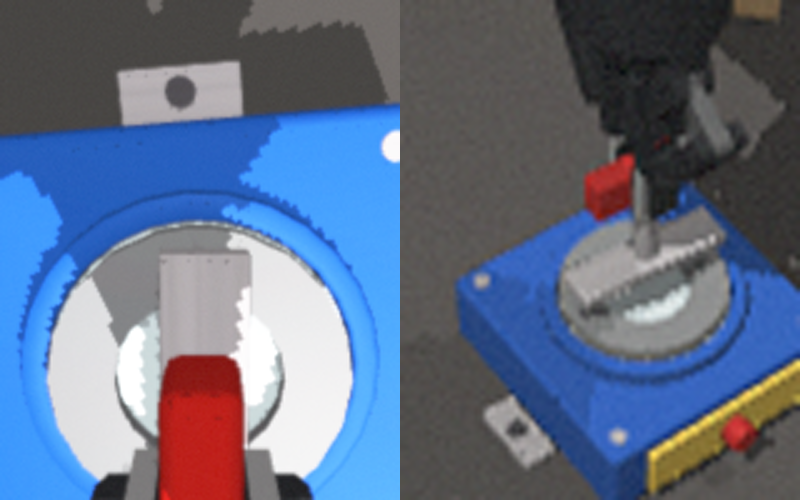

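Hover view: bar centre at column 205 versus ring centre at 200 in the left crop, so it's about 1.2 mm off sideways. That agrees with the measured TCP error. Check whether it settles.

Emit:
jog_arm:
  commands:
    - [[0, 0, 0, 0, 1], [0, 0, 0, 0, 1], [0, 0, 0, 0, 1]]

```text
clock: 7.25
tool_pos: [0.5636, -0.0513, 0.1454]
ee_rot: [2.651, 1.685, 0.001]
wrist_force: [0.2, 1.1, -2.7]
opening: 0.0133
grip_force: 59.3
```

Run:
```python
from h import *
o=st();w=capture("wrist")
m=finder.cut_out(w,"ring");print(m[0]["score"])
g=w["color"][150:170,:,:].astype(int)
P=o["tool_pos"];y=np.radians(-25);v=np.array([-np.sin(y),np.cos(y),0]);x=np.array([np.cos(y),np.sin(y),0])
mm=m[0]["pixels"];
# outer circle: blue/non-blue boundary contour
c=w["color"].astype(int);blue=(c[...,2]-c[...,0]>60)
rows=range(165,215,5)
for r in rows:
    L=np.where(blue[r,:320])[0].max();R=320+np.where(blue[r,320:])[0].min()
    a,b=[ray(w,(q,r),.062)[:2] for q in (L+.5,R-.5)];mid=(a+b)/2
    print(r,L,R,"mid along x rel TCP (mm)",round(float((mid-P[:2])@x[:2]*1000),2), round(float(np.linalg.norm(a-b)*1000),1))
save(w,"w6.png",(280,120,360,220),5)
d=w["color"][190,295:350].sum(1).tolist();print(d)
d=w["color"][175,295:350].sum(1).tolist();print(d)
```

```text
t 7.25 tcp [ 0.5636 -0.0513  0.1454] yaw_y -25.11 tilt [ 0.0005 -0.0001] F [ 0.2  1.1 -2.7] M [-0.029  0.02  -0.005] open 0.0133 grip 59.27297830581665 q [-0.18  0.11  1.7  -0.    1.33  0.26]
0.98
165 276 364 mid along x rel TCP (mm) -0.39 58.3
170 272 369 mid along x rel TCP (mm) -0.06 64.7
175 268 373 mid along x rel TCP (mm) -0.06 70.4
180 266 376 mid along x rel TCP (mm) 0.28 74.1
185 263 378 mid along x rel TCP (mm) -0.07 77.9
190 261 380 mid along x rel TCP (mm) -0.07 81.0
195 260 381 mid along x rel TCP (mm) -0.07 82.8
200 259 382 mid along x rel TCP (mm) -0.08 84.6
205 259 382 mid along x rel TCP (mm) -0.08 85.0
210 259 382 mid along x rel TCP (mm) -0.09 85.4
[459, 503, 517, 544, 574, 632, 644, 626, 539, 498, 519, 524, 516, 513, 514, 519, 525, 528, 539, 538, 539, 534, 535, 523, 512, 518, 526, 523, 519, 511, 514, 515, 519, 514, 516, 519, 525, 521, 514, 518, 561, 685, 753, 757, 749, 761, 765, 765, 765, 764, 762, 756, 738, 715, 712]
[401, 401, 403, 400, 405, 396, 395, 379, 359, 478, 515, 522, 514, 507, 517, 519, 527, 530, 533, 536, 535, 533, 531, 524, 515, 518, 521, 523, 519, 519, 519, 518, 511, 513, 522, 523, 522, 521, 520, 512, 506, 515, 511, 521, 527, 626, 693, 699, 698, 698, 701, 701, 701, 700, 698]
```

Emit:
jog_arm:
  commands:
    - [[-0.01, 0.045, -0.1, 0.02, 1], [-0.01, 0.045, -0.2, 0.02, 1], [-0.01, 0.045, -0.32, 0.02, 1], [-0.01, 0.045, -0.36, 0.02, 1], [-0.01, 0.045, -0.4, 0.02, 1], [-0.01, 0.045, -0.44, 0.02, 1], [-0.01, 0.045, -0.44, 0.02, 1]]

```text
clock: 8.05
tool_pos: [0.5631, -0.0501, 0.1339]
ee_rot: [-2.65, -1.688, 0.0]
wrist_force: [-0.6, 0.2, -2.7]
opening: 0.0132
grip_force: 59.3
```

```bash
python3 -c "
from h import *
st()"
```

```text
t 8.05 tcp [ 0.5631 -0.0501  0.1339] yaw_y -25.0 tilt [-0.0002  0.    ] F [-0.6  0.2 -2.7] M [-0.042  0.011 -0.009] open 0.0132 grip 59.31848466396332 q [-0.18  0.12  1.71 -0.    1.31  0.26]
```

Emit:
jog_arm:
  commands:
    - [[0, 0, -0.03, 0, 1], [0, 0, -0.06, 0, 1], [0, 0, -0.09, 0, 1], [0, 0, -0.1, 0, 1]]

```text
clock: 8.45
tool_pos: [0.5631, -0.0501, 0.1314]
ee_rot: [-2.65, -1.688, 0.0]
wrist_force: [0.5, 1.2, -2.7]
opening: 0.0132
grip_force: 59.3
```

```bash
python3 -c "
from h import *
st()"
```

```text
t 8.45 tcp [ 0.5631 -0.0501  0.1314] yaw_y -25.0 tilt [-0.0001  0.0001] F [ 0.5  1.2 -2.7] M [ 0.034 -0.038  0.028] open 0.0132 grip 59.31984007358551 q [-0.18  0.13  1.72  0.    1.3   0.26]
```

Emit:
jog_arm:
  commands:
    - [[0, 0, -0.03, 0, 1], [0, 0, -0.06, 0, 1], [0, 0, -0.08, 0, 1], [0, 0, -0.08, 0, 1]]

```text
clock: 8.85
tool_pos: [0.5632, -0.0501, 0.1295]
ee_rot: [-2.65, -1.688, 0.0]
wrist_force: [0.5, 0.5, -1.6]
opening: 0.013
grip_force: 59.3
```

```bash
python3 -c "
from h import *
st()"
```

```text
t 8.85 tcp [ 0.5632 -0.0501  0.1295] yaw_y -25.0 tilt [-0.  0.] F [ 0.5  0.5 -1.6] M [-0.034  0.013 -0.017] open 0.013 grip 59.330801367759705 q [-0.18  0.13  1.72  0.    1.3   0.26]
```

Emit:
jog_arm:
  commands:
    - [[0, 0, -0.02, 0, 1], [0, 0, -0.04, 0, 1], [0, 0, -0.04, 0, 1]]

```text
clock: 9.15
tool_pos: [0.5635, -0.0501, 0.1294]
ee_rot: [2.649, 1.688, 0.001]
wrist_force: [-2.3, -0.4, 3.9]
opening: 0.0131
grip_force: 60.2
```

```bash
python3 -c "
from h import *
st()
s=capture('scene');w=capture('wrist')
a=cv2.resize(w['color'][100:200,260:380,::-1],None,fx=3.3,fy=4,interpolation=cv2.INTER_CUBIC);b=cv2.resize(s['color'][210:290,285:365,::-1],None,fx=5,fy=5,interpolation=cv2.INTER_CUBIC)
cv2.imwrite('pics/seat.png',np.hstack([a,b]))"
```

```text
t 9.15 tcp [ 0.5635 -0.0501  0.1294] yaw_y -25.0 tilt [ 0.0006 -0.0001] F [-2.3 -0.4  3.9] M [ 0.238  0.652 -0.05 ] open 0.0131 grip 60.22351384162903 q [-0.18  0.13  1.72 -0.    1.3   0.26]
```

View pics/seat.png

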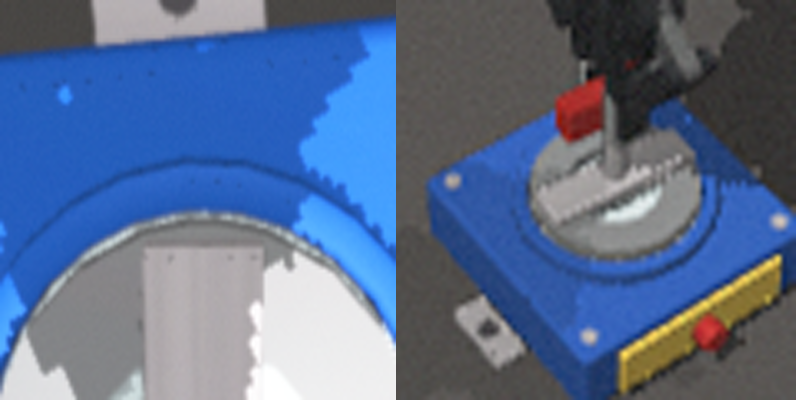

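Both crops show the bar lying flat on the ring, at (205,300) left and (215,185) right. The TCP height fits seated pins, since the face would be at 0.064. Next: ease off slightly and turn the safe first 10°.

Emit:
jog_arm:
  commands:
    - [[0, 0, 0.015, 0, 1], [0, 0, 0.015, 0, 1], [0, 0, 0.015, -0.4, 1], [0, 0, 0.015, -0.8, 1], [0, 0.003, 0.015, -1.2, 1], [0, 0.006, 0.015, -1.6, 1], [0, 0.006, 0.015, -2, 1], [0, 0.006, 0.015, -2, 1]]

```text
clock: 10.05
tool_pos: [0.5636, -0.05, 0.1294]
ee_rot: [2.786, 1.45, 0.001]
wrist_force: [-1.5, -0.4, 4.8]
opening: 0.0131
grip_force: 60.3
```

```bash
python3 -c "
from h import *
st()"
```

```text
t 10.05 tcp [ 0.5636 -0.05    0.1294] yaw_y -35.02 tilt [ 0.0009 -0.0003] F [-1.5 -0.4  4.8] M [0.016 0.379 0.099] open 0.0131 grip 60.3406298160553 q [-0.18  0.13  1.72 -0.    1.3   0.43]
```

Emit:
jog_arm:
  commands:
    - [[0, 0.002, 0, -0.35, 1], [0, 0.002, 0, -0.7, 1], [0, 0.002, 0, -0.7, 1]]

```text
clock: 10.35
tool_pos: [0.5636, -0.05, 0.1294]
ee_rot: [2.829, 1.365, 0.001]
wrist_force: [-1.8, 0.3, 5.0]
opening: 0.0127
grip_force: 60.4
```

```bash
python3 -c "
from h import *
st()"
```

```text
t 10.35 tcp [ 0.5636 -0.05    0.1294] yaw_y -38.49 tilt [ 0.0009 -0.0002] F [-1.8  0.3  5. ] M [0.041 0.4   0.109] open 0.0127 grip 60.38288712501526 q [-0.18  0.13  1.72 -0.    1.3   0.49]
```

Emit:
jog_arm:
  commands:
    - [[0, 0.002, 0, -0.35, 1], [0, 0.002, 0, -0.7, 1], [0, 0.002, 0, -0.7, 1]]

```text
clock: 10.65
tool_pos: [0.5635, -0.0499, 0.1294]
ee_rot: [2.869, 1.278, 0.001]
wrist_force: [-1.0, -0.0, 4.4]
opening: 0.0131
grip_force: 60.4
```

```bash
python3 -c "
from h import *
st()"
```

```text
t 10.65 tcp [ 0.5635 -0.0499  0.1294] yaw_y -41.99 tilt [ 0.0008 -0.0002] F [-1.  -0.   4.4] M [0.105 0.392 0.091] open 0.0131 grip 60.390236377716064 q [-0.18  0.13  1.72 -0.    1.3   0.55]
```

Emit:
jog_arm:
  commands:
    - [[0, 0.002, 0, -0.35, 1], [0, 0.002, 0, -0.7, 1], [0, 0.002, 0, -0.7, 1]]

```text
clock: 10.95
tool_pos: [0.5636, -0.0499, 0.1294]
ee_rot: [2.907, 1.19, 0.001]
wrist_force: [-1.4, 0.2, 5.7]
opening: 0.013
grip_force: 60.4
```

```bash
python3 -c "
from h import *
st()"
```

```text
t 10.95 tcp [ 0.5636 -0.0499  0.1294] yaw_y -45.49 tilt [ 0.0009 -0.0002] F [-1.4  0.2  5.7] M [0.12  0.443 0.162] open 0.013 grip 60.395795702934265 q [-0.18  0.13  1.72  0.    1.3   0.62]
```

Emit:
jog_arm:
  commands:
    - [[0, 0.001, 0, -0.2, 1], [0, 0.001, 0, -0.4, 1], [0, 0.001, 0, -0.4, 1]]

```text
clock: 11.25
tool_pos: [0.5636, -0.0498, 0.1294]
ee_rot: [2.927, 1.139, 0.001]
wrist_force: [-2.5, -0.4, 6.4]
opening: 0.0131
grip_force: 60.4
```

```bash
python3 -c "
from h import *
st()"
```

```text
t 11.25 tcp [ 0.5636 -0.0498  0.1294] yaw_y -47.46 tilt [ 0.0009 -0.0002] F [-2.5 -0.4  6.4] M [0.131 0.407 0.153] open 0.0131 grip 60.42068302631378 q [-0.18  0.13  1.72 -0.    1.3   0.65]
```

Not bearing yet; just noise. Continue.

Emit:
jog_arm:
  commands:
    - [[0, 0.002, 0, -0.3, 1], [0, 0.002, 0, -0.6, 1], [0, 0.002, 0, -0.6, 1]]

```text
clock: 11.55
tool_pos: [0.5635, -0.0498, 0.1294]
ee_rot: [2.956, 1.062, 0.001]
wrist_force: [-1.6, 0.2, 5.2]
opening: 0.0129
grip_force: 60.4
```

```bash
python3 -c "
from h import *
st()"
```

```text
t 11.55 tcp [ 0.5635 -0.0498  0.1294] yaw_y -50.48 tilt [ 0.0008 -0.0001] F [-1.6  0.2  5.2] M [0.151 0.368 0.135] open 0.0129 grip 60.40973961353302 q [-0.18  0.13  1.72  0.    1.3   0.7 ]
```

Emit:
jog_arm:
  commands:
    - [[0, 0.002, 0, -0.35, 1], [0, 0.002, 0, -0.7, 1], [0, 0.002, 0, -0.7, 1]]

```text
clock: 11.85
tool_pos: [0.5636, -0.0497, 0.1294]
ee_rot: [2.987, 0.971, 0.001]
wrist_force: [-1.6, 0.3, 4.3]
opening: 0.0129
grip_force: 60.4
```

```bash
python3 -c "
from h import *
st()"
```

```text
t 11.85 tcp [ 0.5636 -0.0497  0.1294] yaw_y -53.98 tilt [ 0.0009 -0.0001] F [-1.6  0.3  4.3] M [0.113 0.442 0.132] open 0.0129 grip 60.403926372528076 q [-0.18  0.13  1.72  0.    1.3   0.76]
```

Emit:
jog_arm:
  commands:
    - [[0, 0.002, 0, -0.35, 1], [0, 0.002, 0, -0.7, 1], [0, 0.002, 0, -0.7, 1]]

```text
clock: 12.15
tool_pos: [0.5635, -0.0496, 0.1294]
ee_rot: [3.016, 0.879, 0.001]
wrist_force: [-1.2, -0.5, 5.7]
opening: 0.0127
grip_force: 60.4
```

```bash
python3 -c "
from h import *
st()"
```

```text
t 12.15 tcp [ 0.5635 -0.0496  0.1294] yaw_y -57.49 tilt [ 0.0008 -0.0001] F [-1.2 -0.5  5.7] M [0.153 0.478 0.053] open 0.0127 grip 60.40482759475708 q [-0.18  0.13  1.72  0.    1.3   0.82]
```

Emit:
jog_arm:
  commands:
    - [[0, 0.002, 0, -0.35, 1], [0, 0.002, 0, -0.7, 1], [0, 0.002, 0, -0.7, 1]]

```text
clock: 12.45
tool_pos: [0.5636, -0.0496, 0.1294]
ee_rot: [3.041, 0.787, 0.001]
wrist_force: [-2.0, 1.1, 4.9]
opening: 0.013
grip_force: 60.4
```

```bash
python3 -c "
from h import *
st()"
```

```text
t 12.45 tcp [ 0.5636 -0.0496  0.1294] yaw_y -60.99 tilt [ 0.0008 -0.    ] F [-2.   1.1  4.9] M [0.091 0.397 0.095] open 0.013 grip 60.40409445762634 q [-0.18  0.13  1.72  0.    1.3   0.89]
```

Emit:
jog_arm:
  commands:
    - [[0, 0.002, 0, -0.35, 1], [0, 0.002, 0, -0.7, 1], [0, 0.002, 0, -0.7, 1]]

```text
clock: 12.75
tool_pos: [0.5636, -0.0495, 0.1294]
ee_rot: [3.064, 0.694, 0.001]
wrist_force: [-2.6, -0.0, 4.7]
opening: 0.013
grip_force: 60.4
```

```bash
python3 -c "
from h import *
st()"
```

```text
t 12.75 tcp [ 0.5636 -0.0495  0.1294] yaw_y -64.49 tilt [ 0.0009 -0.0001] F [-2.6 -0.   4.7] M [0.165 0.374 0.082] open 0.013 grip 60.40515661239624 q [-0.18  0.13  1.72  0.    1.3   0.95]
```

Emit:
jog_arm:
  commands:
    - [[0, 0.002, 0, -0.35, 1], [0, 0.002, 0, -0.7, 1], [0, 0.002, 0, -0.7, 1]]

```text
clock: 13.05
tool_pos: [0.5636, -0.0494, 0.1294]
ee_rot: [3.084, 0.6, 0.001]
wrist_force: [-2.4, 1.3, 5.0]
opening: 0.0133
grip_force: 60.4
```

```bash
python3 -c "
from h import *
st()"
```

```text
t 13.05 tcp [ 0.5636 -0.0494  0.1294] yaw_y -67.98 tilt [ 0.0008 -0.    ] F [-2.4  1.3  5. ] M [0.211 0.372 0.179] open 0.0133 grip 60.44743001461029 q [-0.18  0.13  1.72  0.    1.3   1.01]
```

Emit:
jog_arm:
  commands:
    - [[0, 0.001, 0, -0.2, 1], [0, 0.001, 0, -0.4, 1], [0, 0.001, 0, -0.4, 1]]

```text
clock: 13.35
tool_pos: [0.5636, -0.0494, 0.1295]
ee_rot: [3.093, 0.547, 0.002]
wrist_force: [-2.5, 0.3, 5.9]
opening: 0.0132
grip_force: 60.6
```

```bash
python3 -c "
from h import *
st()"
```

```text
t 13.35 tcp [ 0.5636 -0.0494  0.1295] yaw_y -69.94 tilt [ 0.0011 -0.0001] F [-2.5  0.3  5.9] M [0.222 0.348 0.327] open 0.0132 grip 60.613844990730286 q [-0.18  0.13  1.72  0.    1.3   1.04]
```

Emit:
jog_arm:
  commands:
    - [[0, 0, 0, -0.15, 1], [0, 0, 0, -0.3, 1], [0, 0, 0, -0.3, 1], [0, 0, 0, -0.3, 1]]

```text
clock: 13.75
tool_pos: [0.5636, -0.0494, 0.1294]
ee_rot: [3.1, 0.508, 0.002]
wrist_force: [-1.2, 0.3, 5.5]
opening: 0.0131
grip_force: 60.9
```

```bash
python3 -c "
from h import *
st();capture('top');st()"
```

```text
t 13.75 tcp [ 0.5636 -0.0494  0.1294] yaw_y -71.4 tilt [ 0.001  -0.0001] F [-1.2  0.3  5.5] M [0.191 0.325 0.514] open 0.0131 grip 60.86402177810669 q [-0.18  0.13  1.72  0.    1.3   1.07]
t 13.8 tcp [ 0.5637 -0.0494  0.1295] yaw_y -71.4 tilt [ 0.0011 -0.0001] F [-2.  -0.4  5.4] M [0.165 0.283 0.57 ] open 0.013 grip 60.861836671829224 q [-0.18  0.13  1.72  0.    1.3   1.07]
```

Torque is about 0.54 N m, so it's snug. Hold, then unload.

Emit:
jog_arm:
  commands:
    - [[0, 0, 0, 0, 1], [0, 0, 0, 0, 1], [0, 0, 0, 0, 1], [0, 0, 0, 0.2, 1], [0, 0, 0, 0.4, 1], [0, 0, 0, 0.4, 1]]

```text
clock: 14.4
tool_pos: [0.5637, -0.0495, 0.1295]
ee_rot: [3.091, 0.561, 0.002]
wrist_force: [-1.5, -0.2, 5.6]
opening: 0.0133
grip_force: 60.4
```

```bash
python3 -c "
from h import *
st();capture('top');st()"
```

```text
t 14.4 tcp [ 0.5637 -0.0495  0.1295] yaw_y -69.42 tilt [0.0013 0.    ] F [-1.5 -0.2  5.6] M [0.173 0.236 0.023] open 0.0133 grip 60.3700715303421 q [-0.18  0.13  1.72  0.    1.3   1.03]
t 14.45 tcp [ 0.5637 -0.0494  0.1295] yaw_y -69.44 tilt [0.0013 0.    ] F [-1.2  1.4  5.3] M [ 0.192  0.258 -0.014] open 0.0131 grip 60.37414312362671 q [-0.18  0.13  1.72  0.    1.3   1.03]
```

Unloaded. Lift straight out.

Emit:
jog_arm:
  commands:
    - [[0, 0, 0.06, 0, 1], [0, 0, 0.15, 0, 1], [0, 0, 0.3, 0, 1], [0, 0, 0.5, 0, 1], [0, 0, 1.2, 0, 1], [0, 0, 2.5, 0, 1], [0, 0, 4, 0, 1], [0, 0, 4.2, 0, 1], [0, 0, 4.2, 0, 1]]

```text
clock: 15.35
tool_pos: [0.5643, -0.0496, 0.2359]
ee_rot: [3.09, 0.559, 0.006]
wrist_force: [-0.6, -0.1, -2.9]
opening: 0.013
grip_force: 59.4
```

```bash
python3 -c "
from h import *
o=st()
print((np.array([.4421,.2561])-o['tool_pos'][:2])/.025)"
```

```text
t 15.35 tcp [ 0.5643 -0.0496  0.2359] yaw_y -69.49 tilt [ 0.0038 -0.0007] F [-0.6 -0.1 -2.9] M [-0.03  -0.01  -0.051] open 0.013 grip 59.44063603878021 q [-0.18  0.04  1.61  0.    1.49  1.03]
[-4.88809201 12.22926899]
```

Emit:
jog_arm:
  commands:
    - [[-4.86, 12.22, 0, 18.4, 1], [-4.86, 12.22, 0, 18.4, 1], [-4.86, 12.22, 0, 18.4, 1], [-4.86, 12.22, 0, 18.4, 1], [-4.86, 12.22, 0, 18.4, 1], [-4.86, 12.22, 0, 18.4, 1], [-4.86, 12.22, 0, 18.4, 1], [-4.86, 12.22, 0, 18.4, 1], [-4.86, 12.22, 0, 18.4, 1], [-4.86, 12.22, 0, 18.4, 1], [-4.86, 12.22, 0, 18.4, 1], [-4.86, 12.22, 0, 18.4, 1]]

```text
clock: 16.55
tool_pos: [0.4407, 0.2557, 0.2316]
ee_rot: [-1.742, -2.612, 0.005]
wrist_force: [-0.4, 0.7, -1.6]
opening: 0.0129
grip_force: 59.6
```

Emit:
jog_arm:
  commands:
    - [[0, 0, 0, 0, 1], [0, 0, 0, 0, 1], [0, 0, 0, 0, 1], [0, 0, 0, 0, 1]]

```text
clock: 16.95
tool_pos: [0.4417, 0.256, 0.2338]
ee_rot: [-1.747, -2.611, 0.0]
wrist_force: [0.1, 1.0, -2.8]
opening: 0.0131
grip_force: 59.6
```

```bash
python3 -c "
from h import *
o=st()
print((np.array([.4424,.2562,.096])-o['tool_pos'])/.025)"
```

```text
t 16.95 tcp [0.4417 0.256  0.2338] yaw_y 22.44 tilt [-0.  0.] F [ 0.1  1.  -2.8] M [ 0.01  -0.006  0.003] open 0.0131 grip 59.61555898189545 q [ 0.42 -0.11  1.76  0.    1.49  0.03]
[ 0.02737263  0.00762836 -5.51378802]
```

Emit:
jog_arm:
  commands:
    - [[0.02, 0.01, -1.5, 0, 1], [0.02, 0.01, -3, 0, 1], [0.02, 0.01, -4.3, 0, 1], [0.02, 0.01, -4.9, 0, 1], [0.02, 0.01, -5.1, 0, 1], [0.02, 0.01, -5.2, 0, 1], [0.02, 0.01, -5.25, 0, 1], [0.02, 0.01, -5.3, 0, 1], [0.02, 0.01, -5.35, 0, 1], [0.02, 0.01, -5.4, 0, 1], [0.02, 0.01, -5.4, 0, 1]]

```text
clock: 18.05
tool_pos: [0.4422, 0.2563, 0.099]
ee_rot: [1.745, 2.612, 0.0]
wrist_force: [0.2, -0.1, -2.7]
opening: 0.0133
grip_force: 59.6
```

```bash
python3 -c "
from h import *
st()"
```

```text
t 18.05 tcp [0.4422 0.2563 0.099 ] yaw_y 22.5 tilt [0.0002 0.0001] F [ 0.2 -0.1 -2.7] M [-0.045 -0.019  0.013] open 0.0133 grip 59.633363485336304 q [ 0.42  0.02  1.89 -0.    1.23  0.03]
```

Pin tips are about 2.5 mm into the slot without contact. Lower the rest.

Emit:
jog_arm:
  commands:
    - [[0, 0, -0.04, 0, 1], [0, 0, -0.08, 0, 1], [0, 0, -0.12, 0, 1], [0, 0, -0.15, 0, 1], [0, 0, -0.15, 0, 1]]

```text
clock: 18.55
tool_pos: [0.4422, 0.2563, 0.0951]
ee_rot: [-1.745, -2.612, 0.0]
wrist_force: [0.2, -0.3, -2.7]
opening: 0.0131
grip_force: 59.6
```

```bash
python3 -c "
from h import *
st()"
```

```text
t 18.55 tcp [0.4422 0.2563 0.0951] yaw_y 22.5 tilt [-0.0001 -0.    ] F [ 0.2 -0.3 -2.7] M [-0.018 -0.009  0.007] open 0.0131 grip 59.603596329689026 q [0.42 0.02 1.89 0.   1.22 0.03]
```

Emit:
jog_arm:
  commands:
    - [[0, 0, -0.02, 0, 1], [0, 0, -0.04, 0, 1], [0, 0, -0.04, 0, 1]]

```text
clock: 18.85
tool_pos: [0.4424, 0.2564, 0.0949]
ee_rot: [1.745, 2.612, 0.001]
wrist_force: [-2.2, -0.3, 5.2]
opening: 0.0133
grip_force: 60.6
```

```bash
python3 -c "
from h import *
st()"
```

```text
t 18.85 tcp [0.4424 0.2564 0.0949] yaw_y 22.5 tilt [0.0004 0.0001] F [-2.2 -0.3  5.2] M [-0.315  0.581  0.032] open 0.0133 grip 60.585068464279175 q [ 0.42  0.03  1.89 -0.    1.22  0.03]
```

Seated. Release and rise.

Emit:
jog_arm:
  commands:
    - [[0, 0, 0.02, 0, 0.4], [0, 0, 0.02, 0, 0], [0, 0, 0.02, 0, -0.5], [0, 0, 0.02, 0, -1], [0, 0, 0.02, 0, -1], [0, 0, 0.02, 0, -1], [0, 0, 0.02, 0, -1], [0, 0, 1, 0, -1], [0, 0, 3, 0, -1], [0, 0, 5, 0, -1], [0, 0, 6.2, 0, -1], [0, 0, 6.2, 0, -1]]

```text
clock: 20.05
tool_pos: [0.4449, 0.2575, 0.2556]
ee_rot: [1.742, 2.608, 0.014]
wrist_force: [0.6, 0.2, 0.3]
opening: 0.0853
grip_force: 0.0
```

Emit:
jog_arm:
  commands:
    - [[0, 0, 0, 0, -1], [0, 0, 0, 0, -1], [0, 0, 0, 0, -1], [0, 0, 0, 0, -1], [0, 0, 0, 0, -1]]

```text
clock: 20.55
tool_pos: [0.4418, 0.2561, 0.2482]
ee_rot: [-1.745, -2.611, 0.002]
wrist_force: [-0.1, 0.8, -0.3]
opening: 0.0855
grip_force: 0.0
```

Run:
```python
from h import *
st();w=capture("wrist");s=capture("scene")
m=redmask(w);n,l,c,_=cv2.connectedComponentsWithStats(m);k=1+c[1:,4].argmax()
print(yaw_of(w,np.argwhere(l==k)[:,::-1],.106))
a=cv2.resize(w["color"][100:240,260:400,::-1],(400,400),interpolation=cv2.INTER_CUBIC);b=cv2.resize(s["color"][140:210,315:385,::-1],(400,400),interpolation=cv2.INTER_CUBIC)
cv2.imwrite("pics/end.png",np.hstack([a,b]))
```

```text
t 20.55 tcp [0.4418 0.2561 0.2482] yaw_y 22.5 tilt [-0.0014 -0.0007] F [-0.1  0.8 -0.3] M [-0.038  0.015 -0.041] open 0.0855 grip 0.0 q [ 0.42 -0.11  1.73 -0.    1.52  0.03]
(array([0.4419, 0.2598]), array([0.0114, 0.062 ]), 112.3)
```

View pics/end.png

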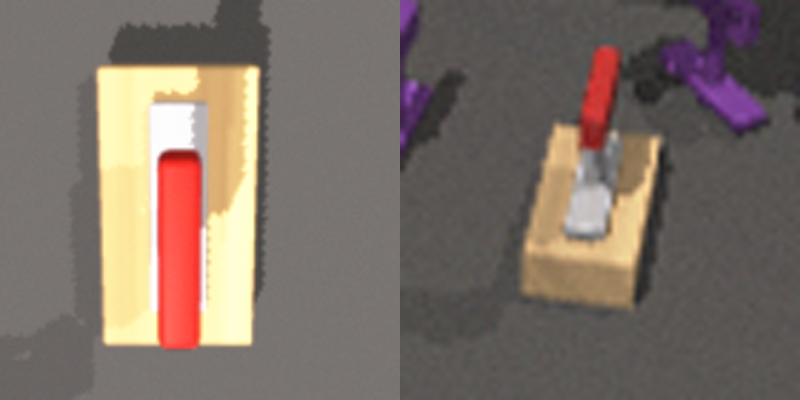

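The spanner stands upright in the slot, with its handle at (180,250) left and (600,95) right and the foot bar flat on the block, as at the start. Hand in.

```bash
python3 -c "
from plant import ticket
print(ticket.hand_in())"
```

```text
the job is handed in; nothing more can be done
None
```

The ring is tightened to about 0.54 N m on the spanner, the spanner is back upright in its rest slot, and the job is handed in at about 20.6 s; no verdict came back.

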